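Throw the locking bench-supply toggle

TASK

Switch the bench supply over with the ball-headed locking toggle, which now leans to the robot's left: pull the ball outward along its stem until the locking pin is clear of the gate, swing it over to the right-hand side, and let it drop back so that it is locked there. Leave the flat-headed toggle on the other switch box as it is.

Things in the scene. Friction and masses are not known exactly. Their poses are not given: they have to be found in the camera images.
- ball_box: the fixed switch box of the ball-headed toggle: grey cast box with an aluminium lid, 84 x 84 mm and 41 mm tall, screwed to the desk, with a steel gate on its lid and the toggle standing in it. Origin at the centre of its underside, on the desk; x points to its back (away from the robot at yaw 0), y to its left, z up. The toggle's pivot is 36 mm above the origin; its hinge axis is the box's x axis, so the stem swings in the box's y-z plane
- ball_head (a point): centre of the brass ball, diameter 24 mm, on a 10 mm steel stem; z points outward along the stem. Home, the centre is 80 mm from the pivot; ball_pull adds to that. A 30 mm cross pin, 30 mm from the pivot when home, parallel to the hinge axis, lies in a notch of the steel gate (24 mm along x, 52 along y; its middle hump is 14 mm wide along y, top 71 mm above the desk)
- ball_lever (a joint): hinge of the ball-headed toggle (rad): 0 at its left stop (stem leans 0.40 rad from vertical toward the box's +y), 0.40 upright, 0.80 at its right stop (leans 0.40 rad toward -y). It stays where it is left (light friction). With the pin home in a notch it can only play by about 0.1 rad at either end
- ball_pull (a joint): how far the ball and stem are pulled outward along the stem (m): 0 home, 0.016 at the stop. A spring draws it home, with 2.5 N at 0 and 5.5 N at the stop. The pin clears the gate's hump at 0.0085 and above
- paddle_head (a point): bystander: centre of the flat brass head (9 x 22 x 34 mm) of the toggle on the other switch box, otherwise the same box and mechanism; must stay as it is
- paddle_lever (a joint): hinge of the flat-headed toggle (rad), as for ball_lever; stays near 0

How it is judged:
By the outcome, as a careful person would: the job done as asked, in the order asked, and still so for the second after the job is handed in, with the robot touching nothing.
It also fails if it takes over 35 s, if anything falls off the work surface, if the arm or the gripper's body presses on something with over 40 N, if the wrist force passes 120 N, or if a joint passes its speed limit or range.

ROBOT

A 6-joint arm with a two-finger parallel gripper is mounted at the origin on a cart in front of the work surface, level with it; the furniture and walls round the work are solid. World frame = base frame: x ahead of the robot, y to its left, z up, the work surface at z = 0. Lengths are in m, angles in rad, forces in N, time in s.
With the tool pointing down it reaches from about 0.35 to 0.925 m from the base axis. Payload 6.4 kg.
Tool frame: the origin (TCP) lies midway between the tips of the shut fingers; the grasp point (between the pads) lies 19 mm behind it; z points along the fingers, y is the direction in which the jaws open and shut (so a half turn about z gives the same grasp; the last joint's range is limited). The gripper opens to 94 mm and grips with 3 to 60 N. Pads are 16 mm wide; open, the fingers measure 119 mm over their backs; the gripper's body (75 mm by 177 mm) begins 78 mm behind the grasp point.
Start: joints at [-1.306, 0.245, 1.558, -0, 1.339, -0.174], TCP at [0.276, -0.588, 0.205] pointing down, gripper open.
Joint ranges: [-3.13, 3.13], [-1.02, 2.26], [0.13, 2.54], [-0.95, 4.09], [0.21, 2.88], [-2.74, 2.74]. Speed limits (rad/s): [2.57, 2.57, 3.14, 3.14, 3.14, 3.14].

INTERFACE

Orientations are given as a unit quaternion [x, y, z, w].
In Python, from rig import r, grab_frame, camera_model, job gives the robot as it stands.
- The arm moves only by the tool arm_command, never from a script. Its argument "rows" is a list of rows, each a list of 5 numbers: the shift along the tool's x, y, z in mm, then the turn about the tool's z in rad, then the closure in counts, from 0 (fully open) to 255 (shut). In form: [[tx, ty, tz, yaw, hand], ...]. A call has 1 to 20 rows; each row is the pose to reach, as a shift and turn from the pose measured when the call began, along the tool's axes at that moment; what a row does not reach only later rows make up. A row lasts 1/10 s, in which the tool goes at most 50 mm and 8.59 degrees, less where a joint would pass 70% of its speed; a pose out of reach is approached as far as the arm can. A call with a gripper value outside its range is refused whole. The fingers move at their own pace and stop on an object; "force" is the grip in N (left out, the last holds). Time passes only in rows, so rows that repeat a pose let the fingers close. It gives the time, the measured TCP pose, the force and the opening at its end, in the units of the state.
- r.read_state(): the state, without advancing time (a new reading comes with each control period).
- grab_frame(name): name is "scene" or "side" or "wrist"; returns the picture (480x640x3 uint8, red, green, blue); there is no depth.
- camera_model(name): a dict with "vfov" (degrees; the focal length in pixels is half the picture's height over the tangent of half this angle, whatever the lens; pixels are square), "cx", "cy" (the principal point, pixels), "world_to_cam" (4x4, takes a point from world to camera coordinates); the wrist camera has in their place "hand_eye" (4x4, takes a point from camera to tool coordinates, whose origin is the TCP and whose axes are the flange's). Camera axes: x right, y down, z forward; pixel columns grow to the right and rows downward; lengths in m; the calibration is good to about 2 mm. A picture is of the moment at which its call begins: read the wrist's pose just before it. camera_model takes no time and is no camera call.
- job.close_job(): hands the job in, once; it reports no verdict.
The state is a dict: "time": time; "joints": joint angles; "qd": joint speeds; "tau": joint torques, N m; "tcp_pos": TCP position; "eef_rot": TCP orientation; "wrist_force": force on the tool from outside, world axes, zero at the start; "wrist_torque": the same for the moment, N m; "gripper_width": finger opening in m.
Only numpy, scipy, OpenCV 4.12 (cv2) and the standard library are available. Lean on these libraries where they do the work, as an engineer would, in place of code of your own. Each camera call takes 0.05 s, during which the arm holds its last target.

## Working session

There is one attempt and no reset: what is moved stays moved. The work goes in short steps, Python scripts to look and compute and a tool call to move; the robot and the scene stay as the last step left them, time stands still between calls to the robot, and variables do not carry over. Pictures are saved under pics/ and viewed, and the job is handed in when it is done.

Besides the shell and the picture viewer there is one more tool, called after "Emit:" as name(argument=value, ...), one argument or row to a line, values as JSON. arm_command: Moves the arm, as the interface text tells. Its arguments: {"type":"object","properties":{"rows":{"type":"array"},"force":{"type":"number"}},"required":["rows"]}

```bash
mkdir -p pics; ls; python3 - <<'E'
from rig import r, grab_frame, camera_model, job
import cv2
s=r.read_state();print(s)
for n in("scene","side","wrist"):
    print(n,camera_model(n))
    cv2.imwrite(f"pics/{n}0.png",cv2.cvtColor(grab_frame(n),cv2.COLOR_RGB2BGR))
E
```

```text
pics
{'time': 0.0, 'joints': array([-1.30611217e+00,  2.45797337e-01,  1.55901426e+00, -1.22613468e-05,
        1.33867942e+00, -1.74146976e-01]), 'qd': array([ 2.63705033e-04, -4.77295842e-05, -2.15674651e-04, -6.98006251e-04,
        1.22397027e-03,  3.23866281e-04]), 'tau': array([ 7.93831005e-04, -4.15826869e+01, -3.14603019e+01,  6.84741908e-02,
        3.31478147e-02, -1.40427874e-04]), 'tcp_pos': array([ 0.27598821, -0.58783526,  0.20435593]), 'eef_rot': array([ 9.76024076e-01,  2.17660522e-01, -4.89123701e-05, -9.47942021e-04]), 'wrist_force': array([-0.08919453,  0.11617144,  0.49437509]), 'wrist_torque': array([-0.03894836,  0.04094583,  0.01674546]), 'gripper_width': 0.09403804708342688}
scene {'vfov': 54.03207109471828, 'cx': 316.50994772195287, 'cy': 239.95832136278258, 'world_to_cam': array([[ 0.643297  , -0.76558357,  0.00712457, -0.39367364],
       [-0.28127356, -0.24498022, -0.92783074,  0.19265162],
       [ 0.71207735,  0.59486678, -0.37293346,  0.64710346],
       [ 0.        ,  0.        ,  0.        ,  1.        ]])}
side {'vfov': 46.10392462322498, 'cx': 309.2000563890457, 'cy': 251.41907507402433, 'world_to_cam': array([[ 0.88304508, -0.46919651, -0.00927533, -0.45669848],
       [-0.17147583, -0.30419976, -0.93704778,  0.14126608],
       [ 0.43683799,  0.82904593, -0.34907796,  0.82852886],
       [ 0.        ,  0.        ,  0.        ,  1.        ]])}
wrist {'vfov': 66.75398117410785, 'cx': 317.7250001015253, 'cy': 249.4405754004891, 'hand_eye': array([[-4.96103955e-04, -9.58292532e-01, -2.85788694e-01,
         8.35996523e-02],
       [ 9.99999749e-01, -6.20181486e-04,  3.43650600e-04,
         8.36507685e-06],
       [-5.06558660e-04, -2.85788451e-01,  9.58292599e-01,
        -1.79504009e-01],
       [ 0.00000000e+00,  0.00000000e+00,  0.00000000e+00,
         1.00000000e+00]])}
```

View pics/scene0.png

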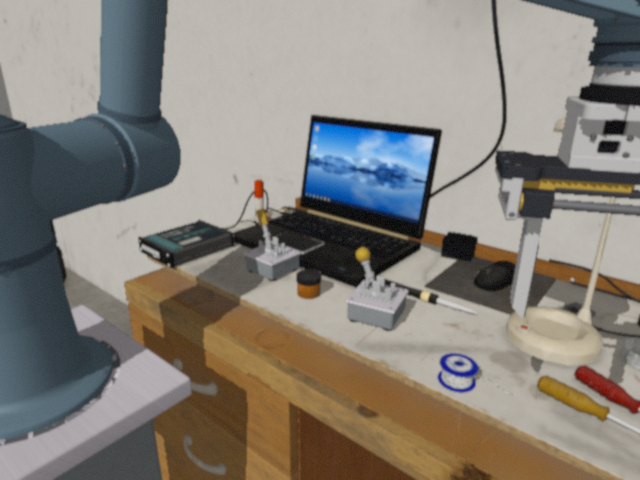

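View pics/side0.png

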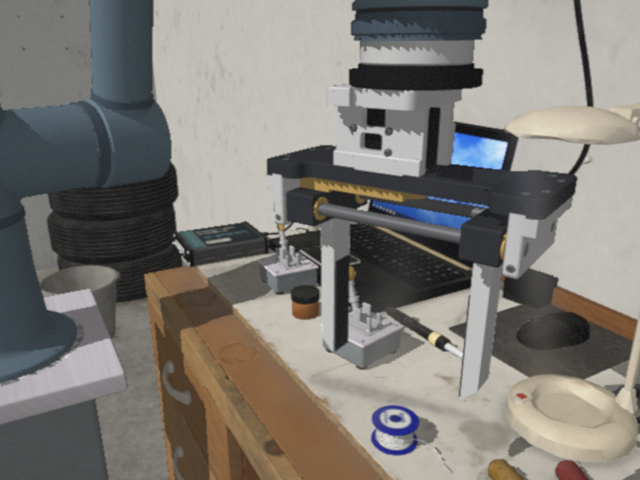

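View pics/wrist0.png

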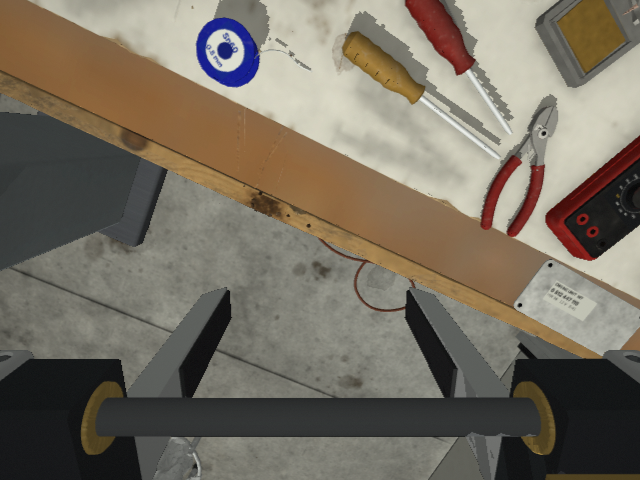

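```bash
python3 - <<'E'
import cv2,numpy as np
a=cv2.imread("pics/scene0.png")[200:335,230:430];b=cv2.imread("pics/side0.png")[210:375,250:420]
cv2.imwrite("pics/za.png",cv2.resize(a,(800,540),interpolation=cv2.INTER_CUBIC))
cv2.imwrite("pics/zb.png",cv2.resize(b,(618,600),interpolation=cv2.INTER_CUBIC))
E
```

```text
(no output)
```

View pics/za.png

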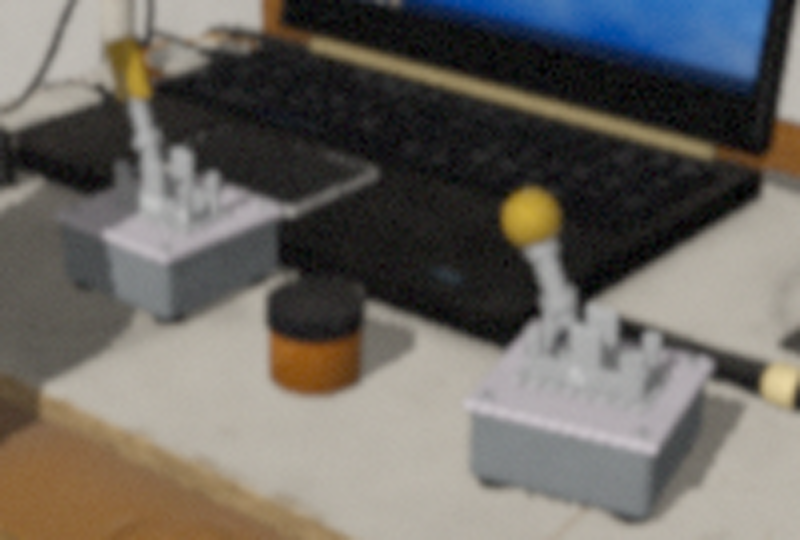

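View pics/zb.png

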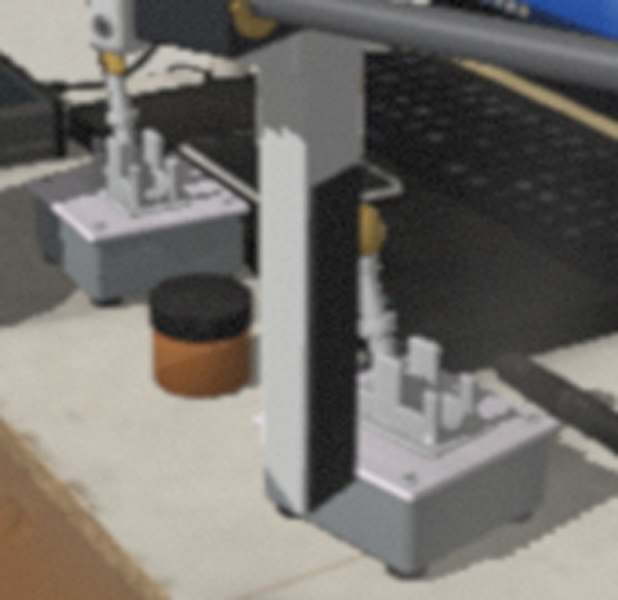

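```bash
cat > h.py <<'E'
import numpy as np
from rig import camera_model
def K(n):
    c=camera_model(n);f=240/np.tan(np.radians(c["vfov"]/2));return f,c
def proj(n,P):
    f,c=K(n);q=np.asarray(P)@c["world_to_cam"][:3,:3].T+c["world_to_cam"][:3,3]
    return np.c_[f*q[:,0]/q[:,2]+c["cx"],f*q[:,1]/q[:,2]+c["cy"]]
def box(p,L):
    x,y,a=p;c,s=np.cos(a),np.sin(a);L=np.asarray(L,float)
    return np.c_[x+c*L[:,0]-s*L[:,1],y+s*L[:,0]+c*L[:,1],L[:,2]]
E
python3 - <<'E'
from h import *
from scipy.optimize import least_squares
h=.042
L=[[-h,h,.041],[-h,-h,.041],[h,-h,.041],[h,h,.041],[0,.0312,.1097]]
U=np.array([[347.5,300.8],[393.8,310.8],[408,290.5],[361,280.5],[362.75,254.2]])
for yaw in(0,.4,-.4,.8,-.8):
    s=least_squares(lambda p:(proj("scene",box(p,L))-U).ravel(),[.6,-.1,yaw])
    print(s.x,s.cost,s.fun.reshape(-1,2).round(1).tolist())
p=s.x
print(box(p,L),proj("side",box(p,L)))
E
```

```text
[ 0.45331603 -0.26786745  0.27831712] 5.734164052742132 [[-2.0, 0.0], [1.5, 1.0], [0.2, -1.3], [1.2, -0.6], [-0.9, 0.2]]
[ 0.45331603 -0.26786745  0.278317  ] 5.734164052745887 [[-2.0, 0.0], [1.5, 1.0], [0.2, -1.3], [1.2, -0.6], [-0.9, 0.2]]
[ 0.45331603 -0.26786745  0.27831716] 5.734164052750694 [[-2.0, 0.0], [1.5, 1.0], [0.2, -1.3], [1.2, -0.6], [-0.9, 0.2]]
[ 0.45331603 -0.26786745  0.27831703] 5.7341640527414475 [[-2.0, 0.0], [1.5, 1.0], [0.2, -1.3], [1.2, -0.6], [-0.9, 0.2]]
[ 0.45331603 -0.26786745  0.27831701] 5.734164052743171 [[-2.0, 0.0], [1.5, 1.0], [0.2, -1.3], [1.2, -0.6], [-0.9, 0.2]]
[[ 0.40139324 -0.23902263  0.041     ]
 [ 0.42447121 -0.31979024  0.041     ]
 [ 0.50523883 -0.29671226  0.041     ]
 [ 0.48216085 -0.21594465  0.041     ]
 [ 0.44474421 -0.23786805  0.1097    ]] [[315.9830492  327.47792078]
 [361.25299607 349.19414416]
 [400.90726531 327.53111671]
 [355.88309668 308.66877454]
 [342.59577713 276.18177493]]
```

```bash
python3 - <<'E'
from h import *
f,c=K("scene");T=c["world_to_cam"];R,t=T[:3,:3],T[:3,3]
C=-R.T@t
for n,u,v,z in [("screen base R",420,238,.02),("screen base L",300,205,.02),("kbd front",355,280,.02),("kbd front L",235,235,.02),("jar",308,292,.0)]:
    d=R.T@np.array([(u-c["cx"])/f,(v-c["cy"])/f,1]);print(n,C+d*(z-C[2])/d[2])
E
```

```text
screen base R [ 0.78359792 -0.17041983  0.02      ]
screen base L [0.78726947 0.20815343 0.02      ]
kbd front [ 0.50795578 -0.18256189  0.02      ]
kbd front L [0.51404591 0.16798887 0.02      ]
jar [ 0.44174358 -0.12203455  0.        ]
```

Emit:
arm_command(
  rows=[
    [0,0,-50,0,0],
    [0,0,-96,0,0],
    [302,-245,-96,-1.41,0],
    [302,-245,-96,-1.41,0],
    [302,-245,-96,-1.41,0],
    [302,-245,-96,-1.41,0],
    [302,-245,-96,-1.41,0],
    [302,-245,-96,-1.41,0],
    [302,-245,-96,-1.41,0],
    [302,-245,-96,-1.41,0],
    [302,-245,-96,-1.41,0],
    [302,-245,-96,-1.41,0],
    [302,-245,-96,-1.41,0],
    [302,-245,-96,-1.41,0],
    [302,-245,-96,-1.41,0],
  ],
)

```text
time: 1.65
tcp_pos: [0.4452, -0.2382, 0.3009]
eef_rot: [0.603, 0.798, 0.0, -0.001]
wrist_force: [0.2, -0.6, -0.3]
gripper_width: 0.0943
```

```bash
python3 - <<'E'
from rig import r, grab_frame
import cv2,pickle
s=r.read_state();print(s["tcp_pos"],s["eef_rot"],s["joints"])
ims={n:grab_frame(n) for n in("wrist","scene","side")}
pickle.dump((s,ims),open("l1.pkl","wb"))
for n in ims: cv2.imwrite(f"pics/{n}1.png",cv2.cvtColor(ims[n],cv2.COLOR_RGB2BGR))
E
```

```text
[ 0.44521168 -0.23822953  0.30089342] [ 6.02901661e-01  7.97815056e-01  4.60704130e-04 -7.15107313e-04] [-7.16679057e-01 -1.67671581e-01  1.80964674e+00  8.21790349e-04
  1.50110830e+00 -9.93266390e-01]
```

View pics/wrist1.png

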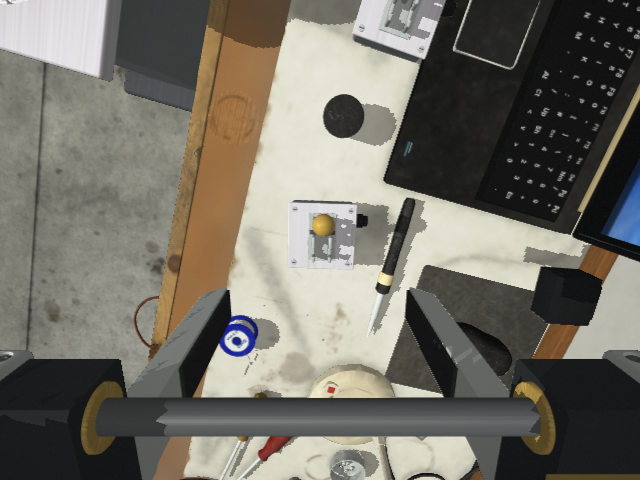

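View pics/side1.png

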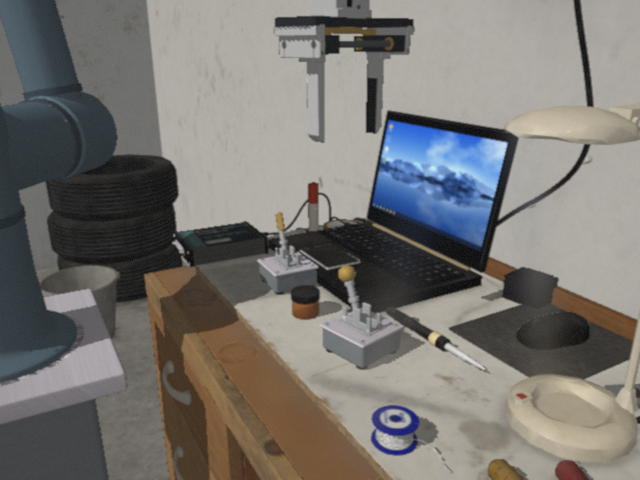

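```bash
python3 - <<'E'
import cv2,numpy as np
a=cv2.imread("pics/wrist1.png")[185:285,270:390];b=cv2.imread("pics/side1.png")[250:380,310:430]
cv2.imwrite("pics/zc.png",cv2.resize(a,None,fx=6,fy=6,interpolation=cv2.INTER_CUBIC))
cv2.imwrite("pics/zd.png",cv2.resize(b,None,fx=4.6,fy=4.6,interpolation=cv2.INTER_CUBIC))
for n in("wrist","side","scene"):
    im=cv2.imread(f"pics/{n}1.png");h=cv2.cvtColor(im,cv2.COLOR_BGR2HSV)
    m=cv2.inRange(h,(18,130,70),(32,255,255));k,l,st,ce=cv2.connectedComponentsWithStats(m)
    for i in range(1,k):
        if st[i,4]>50: print(n,st[i],ce[i])
E
```

```text
wrist [205  20  19  37 282] [213.86879433  37.30851064]
wrist [313 214  22  22 378] [323.03439153 224.90740741]
wrist [155 297  18  42 151] [164.21854305 320.07284768]
wrist [  81  381   42   74 1341] [ 96.71290082 418.39597315]
wrist [ 513  382   42   73 1340] [538.42313433 418.32089552]
wrist [546 474  94   6 534] [591.47565543 476.64044944]
side [277 213   7  17  65] [279.61538462 220.98461538]
side [338 266  16  15 178] [345.53370787 273.08426966]
side [488 460  35  20 419] [501.5202864  471.17661098]
scene [256 209  12  16 119] [261.77310924 215.95798319]
scene [355 247  15  15 174] [361.84482759 253.54597701]
scene [126 281  57  51 671] [145.46348733 299.47540984]
scene [ 186  315  159  100 3211] [257.15228901 365.45842417]
scene [ 538  377   71   43 1094] [571.2797075  397.16361974]
scene [ 364  415   96   65 2171] [416.14417319 451.2487333 ]
```

View pics/zc.png

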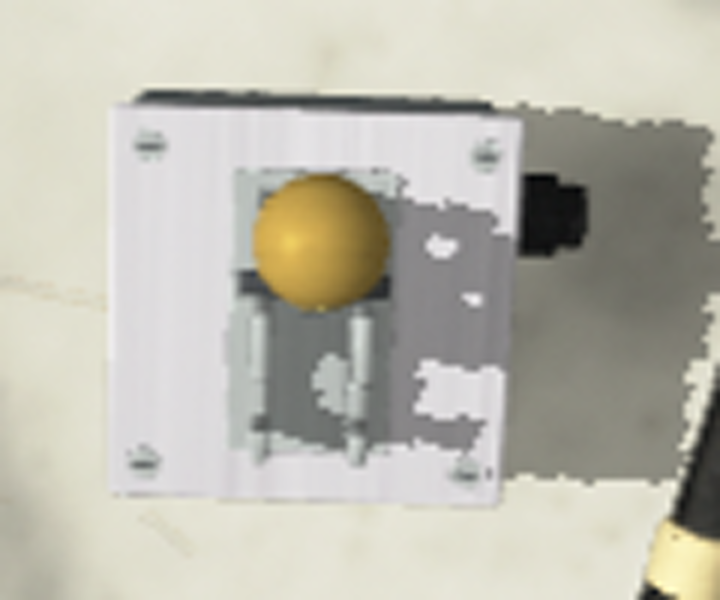

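View pics/zd.png

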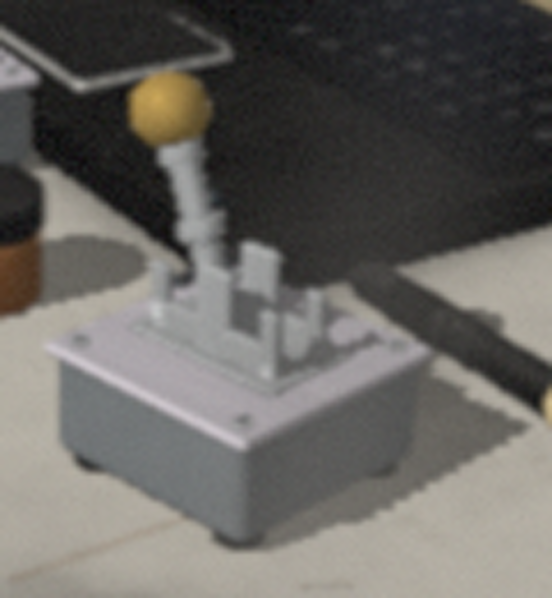

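```bash
cat >> h.py <<'E'
from scipy.spatial.transform import Rotation as Ro
def projw(s,P):
    f,c=K("wrist");W=np.eye(4);W[:3,:3]=Ro.from_quat(s["eef_rot"]).as_matrix();W[:3,3]=s["tcp_pos"]
    M=np.linalg.inv(W@c["hand_eye"]);q=np.asarray(P)@M[:3,:3].T+M[:3,3]
    return np.c_[f*q[:,0]/q[:,2]+c["cx"],f*q[:,1]/q[:,2]+c["cy"]]
E
python3 - <<'E'
from h import *
import pickle
from scipy.optimize import least_squares
s,_=pickle.load(open("l1.pkl","rb"))
h=.042
L=np.array([[-h,h,.041],[-h,-h,.041],[h,-h,.041],[h,h,.041]])
Uw=np.array([[289.7,202.2],[288.7,267.3],[352.8,269.5],[357,204.7]])
Us=np.array([[320.4,325.7],[362.8,345.7],[404.6,326.5]])
Uc=np.array([[347.5,300.8],[393.8,310.8],[408,290.5]])
bw,bs,bc=np.array([[323.5,225.3]]),np.array([[346.3,273.2]]),np.array([[362.2,253.9]])
def pose(p,w=(1,1,1)):
    B=box(p,L)
    return np.r_[w[0]*(projw(s,B)-Uw).ravel(),w[1]*(proj("side",B[:3])-Us).ravel(),w[2]*(proj("scene",B[:3])-Uc).ravel()]
for w in[(1,1,1),(1,0,0),(0,1,0),(0,0,1)]:
    q=least_squares(pose,[.45,-.26,.27],args=(w,));print(w,q.x.round(4),q.fun.round(1))
    
fb=lambda b,w:np.r_[w[0]*(projw(s,[b])-bw).ravel(),w[1]*(proj("side",[b])-bs).ravel(),w[2]*(proj("scene",[b])-bc).ravel()]
for w in[(1,1,1),(1,1,0),(1,0,1),(0,1,1)]:
    q=least_squares(fb,[.445,-.238,.11],args=(w,));print(w,q.x.round(4),q.fun.round(1))
E
```

```text
(1, 1, 1) [ 0.4589 -0.2665  0.2415] [-0.9 -0.1 -0.7  0.3  0.9  0.2  1.  -0.2 -1.4 -0.3 -0.2  1.9 -0.9  0.4
 -1.1 -2.1  1.4 -0.4  1.8 -2.2]
(1, 0, 0) [ 0.4588 -0.2665  0.2398] [-0.9 -0.1 -0.8  0.2  0.7  0.2  1.  -0.1 -0.  -0.  -0.   0.  -0.   0.
 -0.  -0.   0.  -0.   0.  -0. ]
(0, 1, 0) [ 0.4612 -0.2652  0.2337] [ 0.  -0.   0.  -0.   0.  -0.   0.  -0.  -0.4 -1.2  0.4  1.1 -0.1 -0.1
 -0.  -0.   0.  -0.   0.  -0. ]
(0, 0, 1) [ 0.454  -0.268   0.2586] [-0.   0.  -0.   0.  -0.  -0.  -0.  -0.  -0.   0.  -0.   0.  -0.   0.
 -1.9 -0.4  1.1  1.   0.8 -1.2]
(1, 1, 1) [ 0.4508 -0.2365  0.1109] [-0.1 -0.5 -0.5  1.1  1.1 -1.4]
(1, 1, 0) [ 0.4511 -0.2367  0.1124] [ 0.1  0.1 -0.2  0.   0.  -0. ]
(1, 0, 1) [ 0.4507 -0.2368  0.1088] [-0.3 -0.7 -0.   0.   1.2 -0.2]
(0, 1, 1) [ 0.4542 -0.2319  0.1084] [ 0.  -0.  -0.1  1.1 -0.  -1.4]
```

Emit:
arm_command(
  rows=[
    [0,6,40,0.037,0],
    [0,6,80,0.037,0],
    [0,6,120,0.037,0],
    [0,6,150,0.037,0],
    [0,6,175,0.037,0],
    [0,6,195,0.037,0],
    [0,6,205,0.037,0],
    [0,6,210,0.037,0],
    [0,6,210,0.037,0],
    [0,6,210,0.037,0],
  ],
)

```text
time: 2.8
tcp_pos: [0.4516, -0.2369, 0.0921]
eef_rot: [0.617, 0.787, 0.0, 0.0]
wrist_force: [-0.2, -0.5, 0.3]
gripper_width: 0.0937
```

```bash
python3 - <<'E'
from rig import r, grab_frame
import cv2
s=r.read_state();print(s["tcp_pos"],s["eef_rot"],s["wrist_force"])
for n in("wrist","side","scene"): cv2.imwrite(f"pics/{n}2.png",cv2.cvtColor(grab_frame(n),cv2.COLOR_RGB2BGR))
a=cv2.imread("pics/side2.png")[180:380,250:450];b=cv2.imread("pics/scene2.png")[150:350,270:470]
import numpy as np
cv2.imwrite("pics/z2.png",cv2.resize(np.hstack([a,b]),None,fx=2,fy=2))
E
```

```text
[ 0.45157383 -0.23686544  0.09207575] [6.17384668e-01 7.86661246e-01 4.09534441e-04 2.97193641e-04] [-0.22882155 -0.50670828  0.32793627]
```

View pics/wrist2.png

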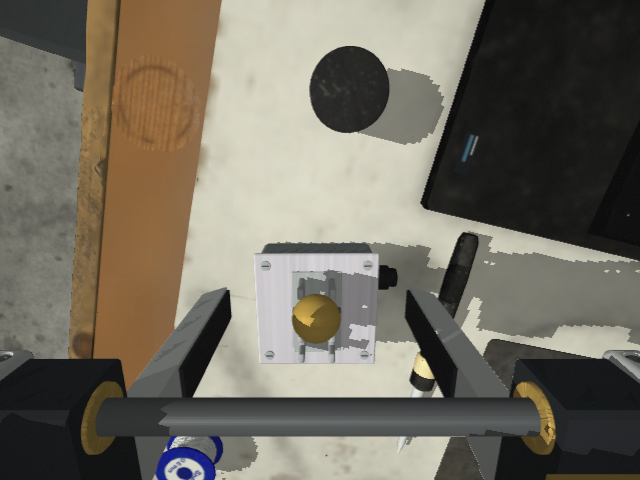

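View pics/z2.png

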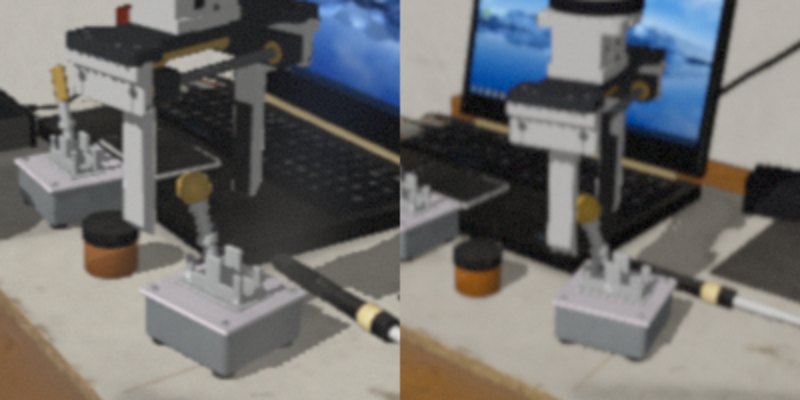

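```bash
python3 - <<'E'
from h import *
from rig import r
import cv2
s=r.read_state();R=Ro.from_quat(s["eef_rot"]).as_matrix()
for dx in(-.003,0,.003): print(dx,projw(s,[s["tcp_pos"]+R@[dx,0,-.019]]))
im=cv2.imread("pics/wrist2.png");h=cv2.cvtColor(im,cv2.COLOR_BGR2HSV)[260:350,280:350]
m=cv2.inRange(h,(15,130,60),(32,255,255));ys,xs=np.nonzero(m);print(xs.min()+280,xs.max()+280,ys.min()+260,ys.max()+260)
E
```

```text
-0.003 [[318.0289315  325.10460899]]
0 [[318.02734917 319.58168262]]
0.003 [[318.02575145 314.00504785]]
293 339 294 342
```

Emit:
arm_command(
  rows=[
    [0.5,-1,0,0,120],
    [0.5,-1,0,0,255],
    [0.5,-1,0,0,255],
    [0.5,-1,0,0,255],
    [0.5,-1,0,0,255],
    [0.5,-1,0,0,255],
    [0.5,-1,0,0,255],
    [0.5,-1,0,0,255],
    [0.5,-1,0,0,255],
    [0.5,-1,0,0,255],
  ],
  force=35,
)

```text
time: 3.95
tcp_pos: [0.4505, -0.2365, 0.092]
eef_rot: [0.617, 0.787, 0.0, 0.0]
wrist_force: [-0.4, -0.3, -0.4]
gripper_width: 0.0224
```

Emit:
arm_command(
  rows=[
    [1,0,-2.3,0,255],
    [2,0,-4.6,0,255],
    [3,0,-7,0,255],
    [4,0,-9.2,0,255],
    [5,0,-11.5,0,255],
    [5,0,-11.5,0,255],
    [5,0,-11.5,0,255],
  ],
)

```text
time: 4.65
tcp_pos: [0.4492, -0.2316, 0.1035]
eef_rot: [0.617, 0.787, 0.0, 0.0]
wrist_force: [1.7, -0.9, -5.1]
gripper_width: 0.0223
```

```bash
python3 - <<'E'
from rig import r, grab_frame
import cv2
import numpy as np
s=r.read_state();print(s["tcp_pos"],s["eef_rot"],s["wrist_force"],s["gripper_width"])
for n in("wrist","side","scene"): cv2.imwrite(f"pics/{n}3.png",cv2.cvtColor(grab_frame(n),cv2.COLOR_RGB2BGR))
a=cv2.imread("pics/side3.png")[230:380,290:440];b=cv2.imread("pics/scene3.png")[200:350,310:460]
cv2.imwrite("pics/z3.png",cv2.resize(np.hstack([a,b]),(800,400),interpolation=cv2.INTER_CUBIC))
E
```

```text
[ 0.44923103 -0.23164452  0.10347538] [6.17340309e-01 7.86695986e-01 4.38194688e-04 4.18587539e-04] [ 1.68129259 -0.85382966 -5.11110609] 0.022279750052442884
```

View pics/z3.png

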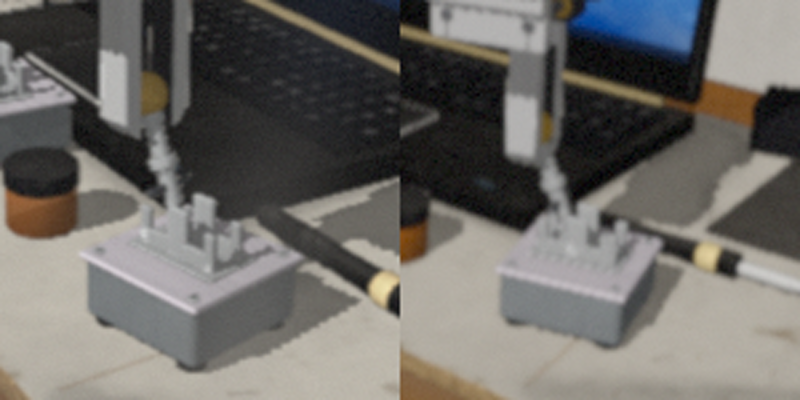

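Emit:
arm_command(
  rows=[
    [-4.3,0,-1.7,0,255],
    [-8.7,0,-3.2,0,255],
    [-13.1,0,-4.5,0,255],
    [-17.6,0,-5.5,0,255],
    [-22.2,0,-6.3,0,255],
    [-26.8,0,-6.8,0,255],
    [-31.4,0,-7.2,0,255],
    [-36,0,-7.3,0,255],
    [-36,0,-7.3,0,255],
  ],
)

```text
time: 5.7
tcp_pos: [0.4579, -0.2673, 0.1108]
eef_rot: [0.618, 0.787, 0.0, 0.0]
wrist_force: [0.9, 0.7, -4.5]
gripper_width: 0.0225
```

Emit:
arm_command(
  rows=[
    [-4.6,0,0.1,0,255],
    [-9.2,0,0.5,0,255],
    [-13.7,0,1,0,255],
    [-18.3,0,1.8,0,255],
    [-22.8,0,2.8,0,255],
    [-27.3,0,4.1,0,255],
    [-31.5,0,5.6,0,255],
    [-35,0,7,0,255],
    [-35,0,7,0,255],
  ],
)

```text
time: 6.6
tcp_pos: [0.4664, -0.3019, 0.1037]
eef_rot: [0.617, 0.787, 0.0, 0.001]
wrist_force: [1.3, 2.2, -4.5]
gripper_width: 0.0208
```

```bash
python3 - <<'E'
from rig import r, grab_frame
import cv2
import numpy as np
s=r.read_state();print(s["tcp_pos"],s["wrist_force"],s["gripper_width"])
for n in("wrist","side","scene"): cv2.imwrite(f"pics/{n}4.png",cv2.cvtColor(grab_frame(n),cv2.COLOR_RGB2BGR))
a=cv2.imread("pics/side4.png")[230:380,290:440];b=cv2.imread("pics/wrist4.png")[230:380,240:390]
cv2.imwrite("pics/z4.png",cv2.resize(np.hstack([a,b]),(800,400),interpolation=cv2.INTER_CUBIC))
E
```

```text
[ 0.46640626 -0.30188481  0.10367962] [ 1.3215507   2.15356648 -4.52895108] 0.02081304584362233
```

View pics/z4.png

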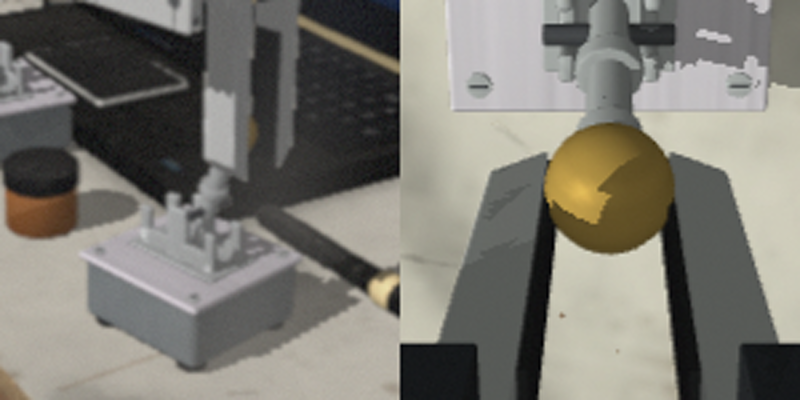

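```bash
python3 - <<'E'
from h import *
from rig import r
import cv2
s=r.read_state()
for n in(2,3,4):
    im=cv2.imread(f"pics/wrist{n}.png");h=cv2.cvtColor(im,cv2.COLOR_BGR2HSV)[255:370,280:355]
    m=cv2.inRange(h,(13,100,40),(35,255,255));m=cv2.morphologyEx(m,cv2.MORPH_OPEN,np.ones((3,3)));c=max(cv2.findContours(m,0,1)[0],key=cv2.contourArea)
    print(n,np.array(cv2.minEnclosingCircle(c)[0])+[280,255],cv2.minEnclosingCircle(c)[1],cv2.boundingRect(c))
for th in(-.2,-.25,-.3,-.35,-.4):
  for rr in(.086,.09,.094):
    B=box([.4588,-.2663,.24],[[0,rr*np.sin(th),.036+rr*np.cos(th)]]);print(th,rr,projw(s,B).round(1))
E
```

```text
2 [315.95766068 318.18951797] 24.54460906982422 (13, 39, 47, 49)
3 [317.8465004  319.60771942] 24.701868057250977 (15, 40, 47, 50)
4 [318.23371124 300.32719421] 24.617111206054688 (14, 21, 49, 49)
-0.2 0.086 [[319.8 277. ]]
-0.2 0.09 [[319.8 281.6]]
-0.2 0.094 [[319.9 286.4]]
-0.25 0.086 [[319.7 284.3]]
-0.25 0.09 [[319.8 289.3]]
-0.25 0.094 [[319.9 294.6]]
-0.3 0.086 [[319.7 291.2]]
-0.3 0.09 [[319.8 296.6]]
-0.3 0.094 [[319.8 302.3]]
-0.35 0.086 [[319.7 297.6]]
-0.35 0.09 [[319.7 303.4]]
-0.35 0.094 [[319.8 309.4]]
-0.4 0.086 [[319.6 303.5]]
-0.4 0.09 [[319.7 309.6]]
-0.4 0.094 [[319.8 315.9]]
```

```bash
python3 - <<'E'
from h import *
from rig import r
import cv2
from scipy.optimize import fsolve
s=r.read_state()
pt=lambda th,d:box([.4588,-.2663,.24],[[0,d*np.sin(th),.036+d*np.cos(th)]])
for b,p in[(300.4,242.7),(300.4,241.7),(300.4,243.7)]:
    print(fsolve(lambda q:[projw(s,pt(q[0],q[1]/100))[0,1]-b,projw(s,pt(q[0],q[1]/100-.05))[0,1]-p],[-.33,9]))
im=cv2.imread("pics/wrist4.png")[215:275,285:355];cv2.imwrite("pics/z5.png",cv2.resize(im,None,fx=8,fy=8,interpolation=cv2.INTER_CUBIC))
E
```

```text
[-0.30947115  9.17471659]
[-0.33865049  8.89751772]
[-0.28036088  9.47732039]
```

View pics/z5.png

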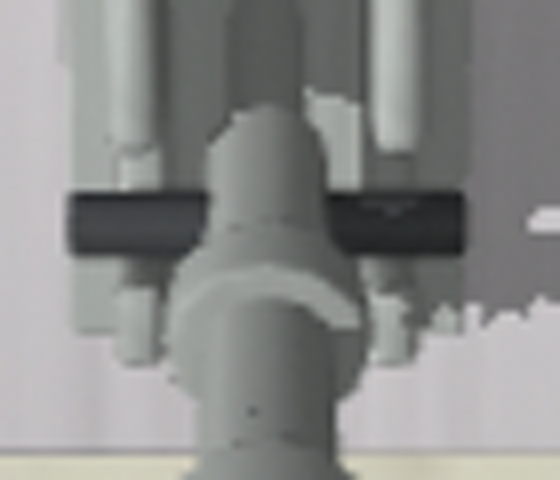

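Emit:
arm_command(
  rows=[
    [-2,0,0.8,0,255],
    [-4,0,1.6,0,255],
    [-6,0,2.4,0,255],
    [-6,0,2.4,0,255],
  ],
)

```text
time: 7.15
tcp_pos: [0.4685, -0.3096, 0.1025]
eef_rot: [0.617, 0.787, -0.001, 0.003]
wrist_force: [-0.4, 1.0, 0.0]
gripper_width: 0.0005
```

```bash
cat > look.py <<'E'
import sys
from h import *
from rig import r, grab_frame
import cv2
n=sys.argv[1];s=r.read_state();print(s["tcp_pos"],s["wrist_force"],s["gripper_width"])
for k in("wrist","side","scene"): cv2.imwrite(f"pics/{k}{n}.png",cv2.cvtColor(grab_frame(k),cv2.COLOR_RGB2BGR))
a=cv2.imread(f"pics/side{n}.png")[230:380,290:440];b=cv2.imread(f"pics/wrist{n}.png")[210:360,240:390]
cv2.imwrite(f"pics/z{n}.png",cv2.resize(np.hstack([a,b]),(800,400),interpolation=cv2.INTER_CUBIC))
R=Ro.from_quat(s["eef_rot"]).as_matrix();print("centred ball at",projw(s,[s["tcp_pos"]+R@[0,0,-.019]]))
E
python3 look.py 6
```

```text
[ 0.4685234  -0.30960196  0.1025261 ] [-0.42539293  1.00788332  0.02777895] 0.0005042513090169726
centred ball at [[318.0285789 319.5784787]]
```

View pics/z6.png

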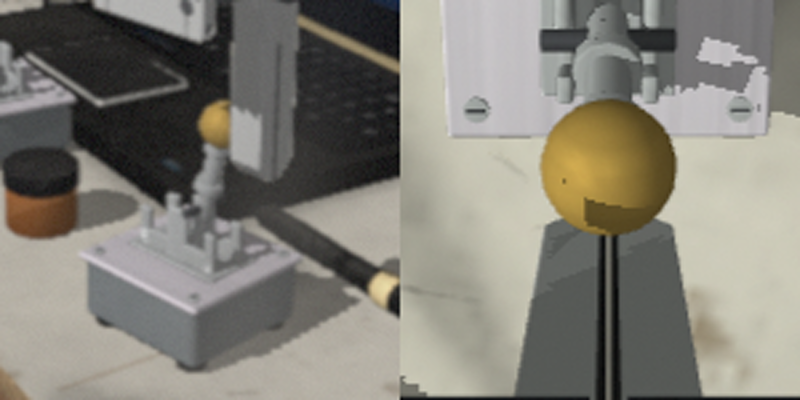

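```bash
python3 - <<'E'
from h import *
from rig import r
import cv2
from scipy.optimize import fsolve
s=r.read_state()
pt=lambda th,d:box([.4588,-.2663,.24],[[0,d*np.sin(th),.036+d*np.cos(th)]])
for b,p in[(272.6,225),(272.6,224),(272.6,226)]:
    print(fsolve(lambda q:[projw(s,pt(q[0],q[1]/100))[0,1]-b,projw(s,pt(q[0],q[1]/100-.05))[0,1]-p],[-.33,9]))
for k in("side","scene"):
    im=cv2.imread(f"pics/{k}6.png");h=cv2.cvtColor(im,cv2.COLOR_BGR2HSV)
    m=cv2.inRange(h,(18,130,70),(32,255,255));n,l,st,ce=cv2.connectedComponentsWithStats(m)
    for i in range(1,n):
        if 40<st[i,4]<400: print(k,st[i],ce[i])
    for q in[(-.2,.08),(-.3,.08),(-.4,.08),(-.2,.085),(-.3,.085),(-.3,.09)]: print(q,proj(k,pt(*q)),projw(s,pt(*q)))
im=cv2.imread("pics/wrist6.png")[200:290,280:360];cv2.imwrite("pics/z7.png",cv2.resize(im,None,fx=6,fy=6,interpolation=cv2.INTER_CUBIC))
im=cv2.imread("pics/side6.png")[255:355,320:420];cv2.imwrite("pics/z8.png",cv2.resize(im,None,fx=6,fy=6,interpolation=cv2.INTER_CUBIC))
E
```

```text
[-0.236822    8.58615836]
[-0.26059475  8.29859845]
[-0.21289361  8.90171641]
side [277 213   7  17  63] [279.63492063 220.85714286]
side [366 269   9  15 108] [370.30555556 275.90740741]
(-0.2, 0.08) [[370.96102446 281.54904211]] [[319.7817682  260.66515356]]
(-0.3, 0.08) [[375.23046707 284.6082176 ]] [[319.73180227 274.19551276]]
(-0.4, 0.08) [[379.40023102 288.17938361]] [[319.67282183 286.09756677]]
(-0.2, 0.085) [[371.61820747 278.40271166]] [[319.86335906 266.00691301]]
(-0.3, 0.085) [[376.17527125 281.64365284]] [[319.80697917 280.58615044]]
(-0.3, 0.09) [[377.12691576 278.65762482]] [[319.88576719 287.28376313]]
scene [256 209  12  16 117] [261.78632479 216.12820513]
scene [384 246  15  15 168] [391.125      252.95833333]
(-0.2, 0.08) [[390.47872657 255.56913668]] [[319.7817682  260.66515356]]
(-0.3, 0.08) [[394.98601744 257.56693973]] [[319.73180227 274.19551276]]
(-0.4, 0.08) [[399.34627519 259.98049369]] [[319.67282183 286.09756677]]
(-0.2, 0.085) [[391.26515571 252.91826905]] [[319.86335906 266.00691301]]
(-0.3, 0.085) [[396.07181741 255.0386036 ]] [[319.80697917 280.58615044]]
(-0.3, 0.09) [[397.16444106 252.49437823]] [[319.88576719 287.28376313]]
```

View pics/z7.png

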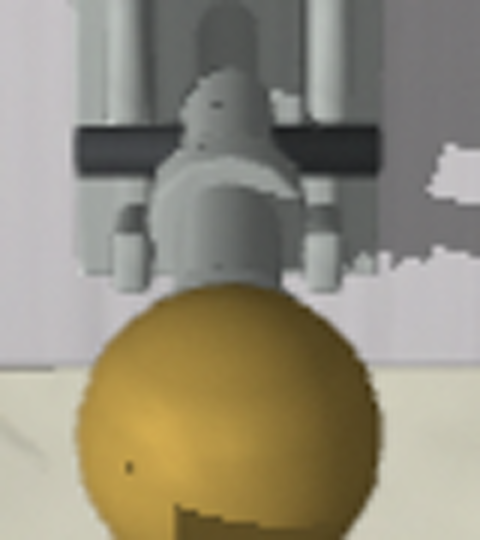

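View pics/z8.png

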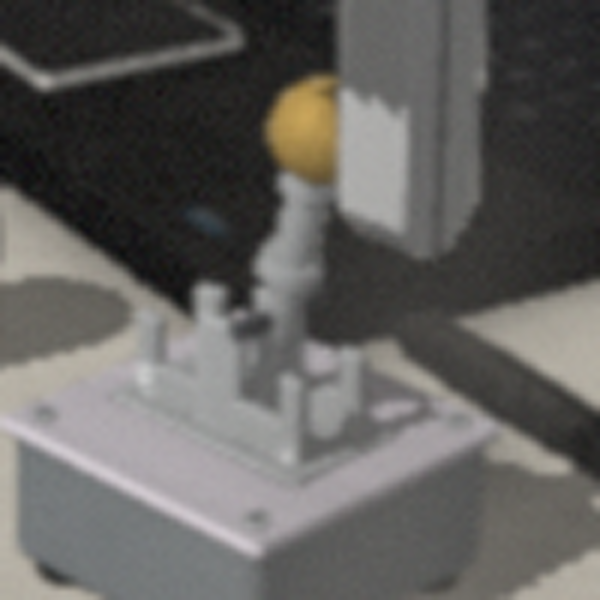

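Emit:
arm_command(
  rows=[
    [-15,0,0,0,255],
    [-25,0,-10,0,255],
    [-25,0,-50,0,255],
    [-10,0,-80,0,0],
    [10,0,-90,0,0],
    [20,0,-90,0,0],
    [20,0,-90,0,0],
    [20,0,-90,0,0],
  ],
  force=50,
)

```text
time: 8.1
tcp_pos: [0.463, -0.2895, 0.1913]
eef_rot: [0.617, 0.787, -0.001, 0.002]
wrist_force: [-0.5, -0.3, 0.0]
gripper_width: 0.037
```

```bash
python3 look.py 9; python3 - <<'E'
import cv2,numpy as np
a=cv2.imread("pics/side9.png")[255:355,320:420];b=cv2.imread("pics/wrist9.png")
h=cv2.cvtColor(b,cv2.COLOR_BGR2HSV)
for k in("wrist","side","scene"):
    im=cv2.imread(f"pics/{k}9.png");h=cv2.cvtColor(im,cv2.COLOR_BGR2HSV)
    m=cv2.inRange(h,(18,130,70),(32,255,255));n,l,st,ce=cv2.connectedComponentsWithStats(m)
    for i in range(1,n):
        if 40<st[i,4]<1000: print(k,st[i],ce[i])
cv2.imwrite("pics/z10.png",cv2.resize(np.hstack([a,b[180:280,265:365]]),(800,400),interpolation=cv2.INTER_CUBIC))
E
```

```text
[ 0.4630486  -0.28945091  0.19127628] [-0.54966885 -0.29196329  0.04943967] 0.036997543725024507
centred ball at [[318.02866834 319.57939822]]
wrist [303 240  32  33 803] [318.38729763 256.03113325]
wrist [118 283  14  41 151] [126.13245033 302.30463576]
wrist [111 331  16  20 111] [118.85585586 342.95495495]
wrist [220 382  19  73 681] [227.25844347 418.5256975 ]
wrist [398 382  18  73 687] [408.01455604 419.04949054]
wrist [406 474 117   6 680] [463.59705882 476.56176471]
side [277 213   7  17  65] [279.63076923 221.06153846]
side [366 269  14  16 151] [371.82119205 275.62913907]
side [489 460  33  20 406] [501.3546798  471.20935961]
scene [419 135  10  10  46] [424.45652174 139.        ]
scene [256 209  12  16 120] [261.79166667 216.13333333]
scene [384 246  16  15 183] [391.92896175 253.1147541 ]
scene [126 281  42  45 585] [142.55042735 297.01538462]
```

View pics/z10.png

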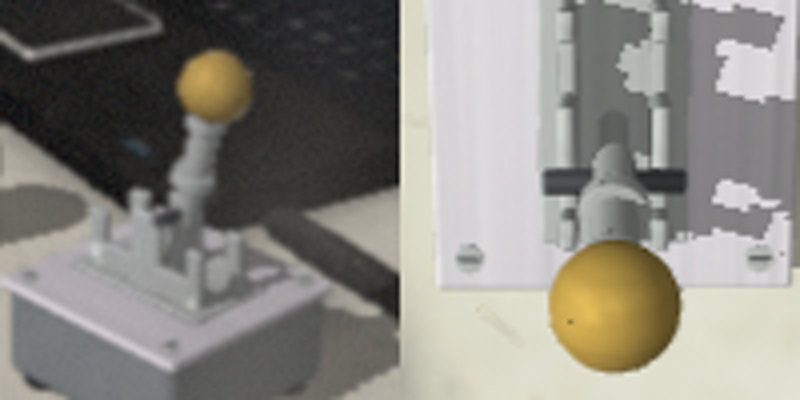

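```bash
python3 - <<'E'
from h import *
from rig import r
from scipy.optimize import least_squares
s=r.read_state()
fb=lambda b:np.r_[(projw(s,[b])-[[318.6,256.3]]).ravel(),(proj("side",[b])-[[373.0,276.4]]).ravel(),(proj("scene",[b])-[[391.6,253.2]]).ravel()]
q=least_squares(fb,[.463,-.285,.12]);print(q.x.round(4),q.fun.round(1))
pt=lambda th,d:box([.4588,-.2663,.24],[[0,d*np.sin(th),.036+d*np.cos(th)]])[0]
q2=least_squares(lambda p:fb(pt(p[0],p[1]/100)),[-.22,8.6]);print(q2.x,q2.fun.round(1),pt(q2.x[0],q2.x[1]/100))
R=Ro.from_quat(s["eef_rot"]).as_matrix()
for b in(q.x,pt(q2.x[0],q2.x[1]/100)): print("tool delta mm",1e3*R.T@(b+[0,0,-.019]-s["tcp_pos"]))
print(R)
E
```

```text
[ 0.4626 -0.2855  0.122 ] [-0.1 -0.4 -0.3  0.9  1.2 -1.3]
[-0.222814   8.7950906] [ 1.1 -0.6  0.1  0.8  1.3 -1.4] [ 0.46341974 -0.2851779   0.12177671]
tool delta mm [ 4.60362644  0.42960512 88.2452002 ]
tool delta mm [ 4.68124151  1.28238475 88.46891878]
[[-2.37118300e-01  9.71478434e-01  2.13620889e-03]
 [ 9.71467974e-01  2.37125892e-01 -4.61366128e-03]
 [-4.98862288e-03  9.81275004e-04 -9.99987075e-01]]
```

Emit:
arm_command(
  rows=[
    [4.6,1,0,0,0],
    [4.6,1,0,0,0],
    [4.6,1,20,0,0],
    [4.6,1,50,0,0],
    [4.6,1,70,0,0],
    [4.6,1,82,0,0],
    [4.6,1,89,0,0],
    [4.6,1,89,0,0],
    [4.6,1,89,0,130],
    [4.6,1,89,0,255],
    [4.6,1,89,0,255],
    [4.6,1,89,0,255],
    [4.6,1,89,0,255],
    [4.6,1,89,0,255],
    [4.6,1,89,0,255],
    [4.6,1,89,0,255],
  ],
  force=50,
)

```text
time: 9.85
tcp_pos: [0.4631, -0.2853, 0.1022]
eef_rot: [0.618, 0.786, -0.001, 0.002]
wrist_force: [-0.7, -0.4, -0.5]
gripper_width: 0.0329
```

```bash
python3 look.py 11
```

```text
[ 0.46313509 -0.2853222   0.10222171] [-0.709305   -0.4162731  -0.47429626] 0.032947985931996195
centred ball at [[318.02900421 319.57959996]]
```

View pics/z11.png

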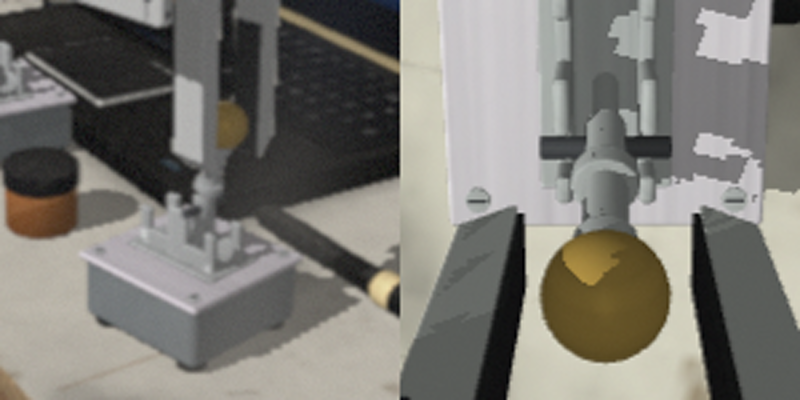

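Emit:
arm_command(
  rows=[
    [0,0,0,0,255],
    [0,0,0,0,255],
    [0,0,0,0,255],
    [0,0,0,0,255],
    [0,0,0,0,255],
  ],
  force=55,
)

```text
time: 10.5
tcp_pos: [0.463, -0.2855, 0.1021]
eef_rot: [0.618, 0.787, -0.001, 0.002]
wrist_force: [-1.9, -1.7, -0.9]
gripper_width: 0.0215
```

Emit:
arm_command(
  rows=[
    [-0.5,0,-2,0,255],
    [-1,0,-4,0,255],
    [-1.2,0,-5,0,255],
    [-1.2,0,-5,0,255],
  ],
)

```text
time: 10.9
tcp_pos: [0.4629, -0.286, 0.1067]
eef_rot: [0.618, 0.787, -0.001, 0.001]
wrist_force: [0.0, 1.1, -5.2]
gripper_width: 0.0221
```

```bash
python3 look.py 12
```

```text
[ 0.46289092 -0.28603885  0.10670006] [ 0.03958155  1.09456977 -5.17668655] 0.02205713358632015
centred ball at [[318.02917282 319.58027846]]
```

View pics/z12.png

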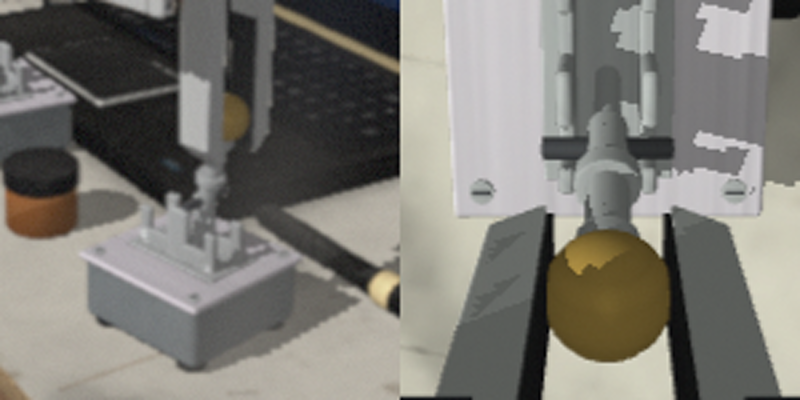

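Emit:
arm_command(
  rows=[
    [-2,0,0.4,0,255],
    [-4,0,0.9,0,255],
    [-6,0,1.4,0,255],
    [-8,0,2,0,255],
    [-9.5,0,2.5,0,255],
    [-9.5,0,2.5,0,255],
  ],
)

```text
time: 11.65
tcp_pos: [0.4651, -0.2953, 0.1041]
eef_rot: [0.618, 0.786, -0.001, 0.001]
wrist_force: [-1.6, 4.0, -3.7]
gripper_width: 0.0215
```

```bash
python3 look.py 13
```

```text
[ 0.46509528 -0.29530323  0.10406123] [-1.63424408  3.99509389 -3.6689137 ] 0.021509473488727802
centred ball at [[318.02920637 319.58043355]]
```

View pics/z13.png

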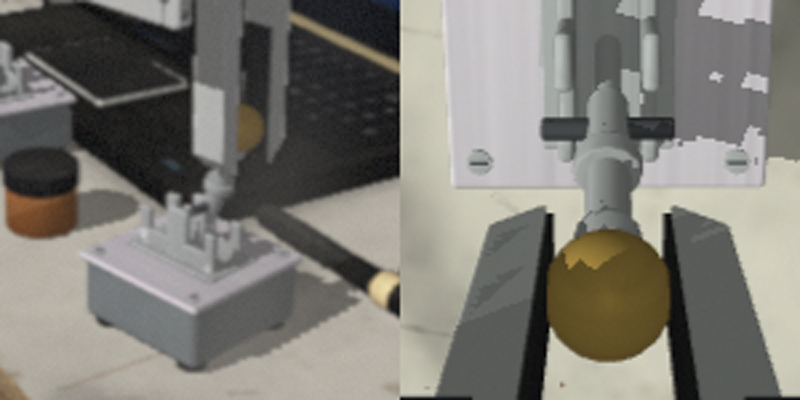

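Emit:
arm_command(
  rows=[
    [-1.2,0,0.4,0,255],
    [-2.4,0,0.8,0,255],
    [-3.5,0,1.3,0,255],
    [-3.5,0,1.3,0,255],
  ],
)

```text
time: 12.2
tcp_pos: [0.466, -0.299, 0.1029]
eef_rot: [0.617, 0.787, -0.001, 0.002]
wrist_force: [-0.0, 3.7, -4.5]
gripper_width: 0.0218
```

```bash
python3 look.py 14
```

```text
[ 0.46604712 -0.2990015   0.10292704] [-0.03638216  3.65476957 -4.54559694] 0.021769389718385438
centred ball at [[318.02947215 319.58028694]]
```

View pics/z14.png

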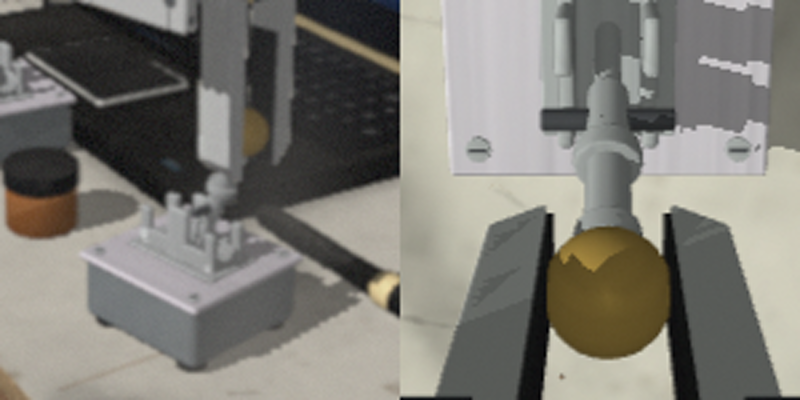

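Emit:
arm_command(
  rows=[
    [0.9,0,2.3,0,255],
    [1.8,0,4.6,0,255],
    [2.7,0,7,0,255],
    [3.5,0,9,0,255],
    [4.3,0,11,0,255],
    [4.3,0,11,0,255],
  ],
)

```text
time: 12.95
tcp_pos: [0.4651, -0.2949, 0.092]
eef_rot: [0.617, 0.787, -0.002, 0.002]
wrist_force: [-1.2, 3.5, -2.2]
gripper_width: 0.0219
```

```bash
python3 look.py 15
```

```text
[ 0.46508162 -0.29491283  0.09201021] [-1.22892281  3.46009419 -2.19834664] 0.021917558707847798
centred ball at [[318.02947861 319.58009022]]
```

View pics/z15.png

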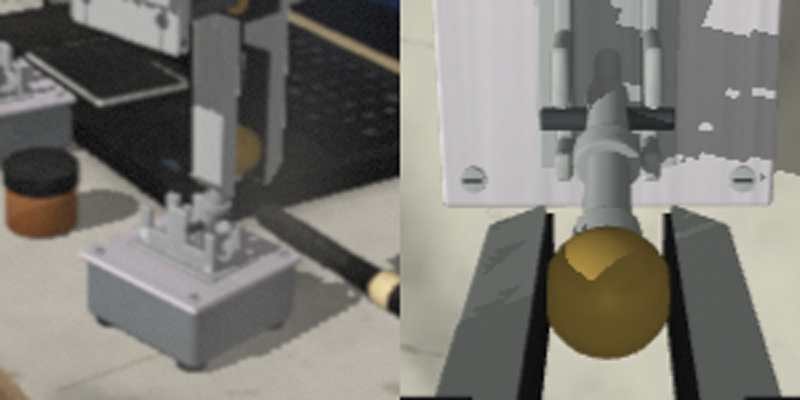

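Emit:
arm_command(
  rows=[
    [0,0,0,0,0],
    [0,0,0,0,0],
    [0,0,0,0,0],
    [0,0,0,0,0],
    [0,0,0,0,0],
    [0,0,0,0,0],
    [0,0,0,0,0],
    [0,0,-10,0,0],
    [0,0,-30,0,0],
    [0,0,-60,0,0],
    [0,0,-100,0,0],
    [0,0,-100,0,0],
  ],
)

```text
time: 14.3
tcp_pos: [0.4678, -0.2971, 0.1994]
eef_rot: [0.617, 0.787, -0.002, 0.008]
wrist_force: [0.5, -0.5, -0.3]
gripper_width: 0.0941
```

```bash
python3 look.py 16; python3 - <<'E'
import cv2,numpy as np
from h import *
from rig import r
from scipy.optimize import least_squares
s=r.read_state();c={}
for k in("wrist","side","scene"):
    im=cv2.imread(f"pics/{k}16.png");h=cv2.cvtColor(im,cv2.COLOR_BGR2HSV)
    m=cv2.inRange(h,(18,130,70),(32,255,255));n,l,st,ce=cv2.connectedComponentsWithStats(m)
    for i in range(1,n):
        if 40<st[i,4]<1000: print(k,st[i],ce[i])
a=cv2.imread("pics/side16.png")[240:365,300:425];b=cv2.imread("pics/wrist16.png")[170:295,255:380]
cv2.imwrite("pics/z17.png",cv2.resize(np.hstack([a,b]),(800,400),interpolation=cv2.INTER_CUBIC))
pt=lambda th,d:box([.4588,-.2663,.24],[[0,d*np.sin(th),.036+d*np.cos(th)]])
for q in[(-.3,.08),(-.35,.08),(-.4,.08),(-.3,.085)]: print(q,projw(s,pt(*q)),proj("side",pt(*q)),proj("scene",pt(*q)))
E
```

```text
[ 0.46781823 -0.29706556  0.19935006] [ 0.4628331  -0.52673712 -0.26578046] 0.09407006152523328
centred ball at [[318.02950307 319.58010905]]
wrist [300 233  30  30 701] [314.06704708 247.66048502]
wrist [113 274  19  51 241] [122.60580913 298.71369295]
wrist [111 314  15  28 151] [118.03311258 330.7218543 ]
wrist [221 437  24  26 365] [231.09041096 447.77808219]
wrist [546 475  94   5 467] [592.7987152  477.00642398]
side [277 213   7  17  65] [279.64615385 221.07692308]
side [369 278  14  13 132] [375.90151515 284.0530303 ]
side [489 460  33  20 410] [501.52195122 471.26829268]
scene [256 209  12  16 116] [261.87068966 216.        ]
scene [389 252  15  15 168] [396.08333333 259.35119048]
scene [126 280  38  43 585] [142.15384615 296.2957265 ]
(-0.3, 0.08) [[318.92535497 250.48083408]] [[375.23046707 284.6082176 ]] [[394.98601744 257.56693973]]
(-0.35, 0.08) [[318.91556476 254.8132061 ]] [[377.33101969 286.33171766]] [[397.18778758 258.7231512 ]]
(-0.4, 0.08) [[318.90510366 258.90777034]] [[379.40023102 288.17938361]] [[399.34627519 259.98049369]]
(-0.3, 0.085) [[318.94788538 254.32967394]] [[376.17527125 281.64365284]] [[396.07181741 255.0386036 ]]
```

View pics/z17.png

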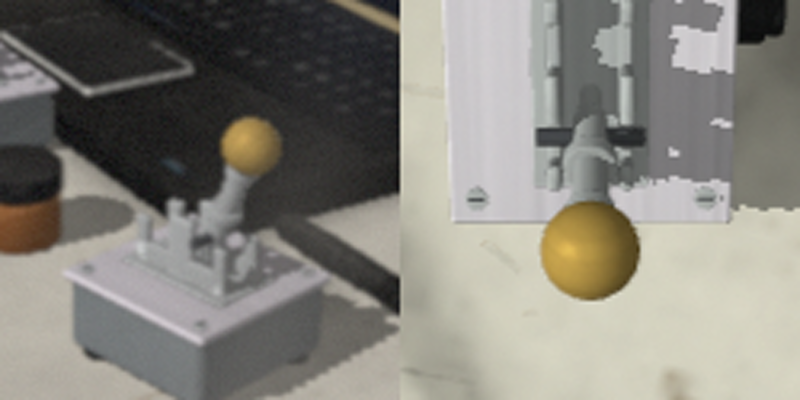

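View pics/scene16.png

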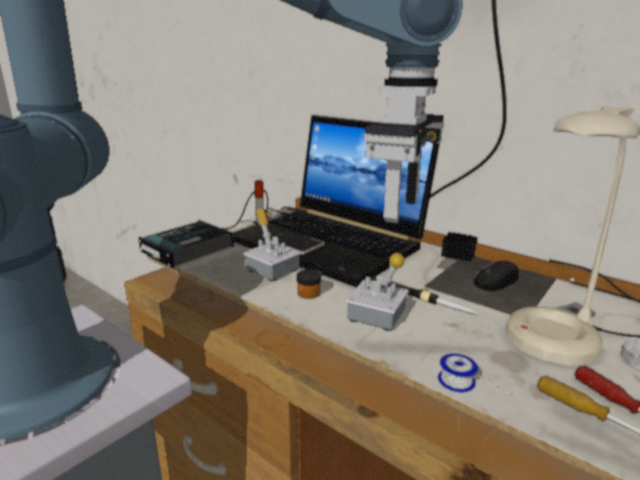

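```bash
python3 - <<'E'
from h import *
from rig import r
from scipy.optimize import least_squares
pt=lambda th,d:box([.4588,-.2663,.24],[[0,d*np.sin(th),.036+d*np.cos(th)]])
# calibrate on home-left frame bbox centres: side (346,273.5), scene(362.5,254.5)
b0=pt(.4,.08);o=[proj("side",b0)[0]-[345.5,273.1],proj("scene",b0)[0]-[361.85,253.55]];print(o)
f=lambda q:np.r_[proj("side",pt(q[0],q[1]/100))[0]-o[0]-[375.9,284.05],proj("scene",pt(q[0],q[1]/100))[0]-o[1]-[396.08,259.35]]
s=least_squares(f,[-.33,8]);print(s.x,s.fun)
E
```

```text
[array([0.48133676, 1.74483547]), array([ 1.41623363, -0.59130729])]
[-0.34212947  8.0092903 ] [ 0.64066587  0.20399523 -0.62991801 -0.27003531]
```

```bash
python3 - <<'E'
from rig import job,r
print(r.read_state()["time"]);print(job.close_job())
E
```

```text
14.45
the job is handed in; nothing more can be done
None
```

The ball-headed toggle is now locked on the right-hand side, but the switch-over took two tries. I handed the job in at 14.45 s with the gripper open and clear above the box.

- **First try:** I gripped the ball, pulled it about 12 mm out and swung it right. Near the right-hand end the ball slipped out of the fingers, and the locking pin caught on the edge of the gate's hump.
- **Second try:** I gripped the ball again with more force, pulled it out again (about 12 mm in all), swung it to about 0.37 rad right of upright and lowered it along its stem into the notch. Then I let go and raised the arm.

**Last checks:**
- **Ball toggle:** The side and scene cameras put the stem at about 0.34 rad to the right, which is `ball_lever` about 0.74 and inside the notch's play. The ball is 80.1 mm from the pivot, which is home to within about 1–2 mm. The wrist picture shows the pin in the right-hand notch. I did not push it on to the 0.80 stop.
- **Flat-headed toggle:** Its position in the pictures is the same as at the start, to within a pixel.
- **Forces:** The wrist readings I took stayed at about 5 N. None was taken at the moment the ball slipped out.

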